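# Reload the cassette rack in reverse order

## Task

Move the four sample containers from the full rack to the empty rack in reverse order, counted from each rack's black knob: the container nearest the knob on the full rack goes to the place farthest from the knob on the other rack, and so on. Keep every container upright on the way and set it down flat inside its own tray; do not drop or tip any.

Things in the scene. Friction and masses are not known exactly. Their poses are not given: they have to be found in the camera images.
- case_tall: A tall square aluminium case with black corner guards, 40 x 40 mm, 84 mm high (heights with the foot). It stands loose on a black square foot 46 x 46 x 8 mm, about 0.22 kg; the origin is the centre of the underside of the foot, z up; plain sides above the foot, to be gripped across x.
- case_slim: A slim upright aluminium case with black corner guards, 22 mm thick along its own x, 44 mm wide along its own y, 74 mm high (heights with the foot). It stands loose on a black square foot 46 x 46 x 8 mm, about 0.22 kg; the origin is the centre of the underside of the foot, z up; plain sides above the foot, to be gripped across x.
- can_round: A round aluminium can with a black lid, 40 mm in diameter, 64 mm high (heights with the foot). It stands loose on a black square foot 46 x 46 x 8 mm, about 0.22 kg; the origin is the centre of the underside of the foot, z up; plain sides above the foot, to be gripped across x.
- case_low: A low square aluminium case with black corner guards, 44 x 44 mm, 54 mm high (heights with the foot). It stands loose on a black square foot 46 x 46 x 8 mm, about 0.22 kg; the origin is the centre of the underside of the foot, z up; plain sides above the foot, to be gripped across x.
- seat_tall: The fixed place of the full rack in which case_tall stands at the start: an aluminium tray 76 x 76 mm, inside 66 x 66 mm, floor 11 mm and rim 18 mm above the bench. Origin 6 mm above the bench under its middle; axes as the full rack, +y towards its knob. It stays put.
- seat_slim: The fixed place of the full rack in which case_slim stands at the start: an aluminium tray 76 x 76 mm, inside 66 x 66 mm, floor 11 mm and rim 18 mm above the bench. Origin 6 mm above the bench under its middle; axes as the full rack, +y towards its knob. It stays put.
- seat_round: The fixed place of the full rack in which can_round stands at the start: an aluminium tray 76 x 76 mm, inside 66 x 66 mm, floor 11 mm and rim 18 mm above the bench. Origin 6 mm above the bench under its middle; axes as the full rack, +y towards its knob. It stays put.
- seat_low: The fixed place of the full rack in which case_low stands at the start: an aluminium tray 76 x 76 mm, inside 66 x 66 mm, floor 11 mm and rim 18 mm above the bench. Origin 6 mm above the bench under its middle; axes as the full rack, +y towards its knob. It stays put.
- rack_full: Rack full at the start: fixed grey plate 84 (x) x 361 (y) x 6 mm, black knob (28 mm wide, 28 mm high) at its +y end, y = +183 mm; origin on the bench under the middle of its four places, centred at x = 0, y = +114, +38, -38, -114 mm. The four seats stand there in an order that changes.
- rack_empty: Rack empty at the start, to be filled: fixed grey plate 84 (x) x 361 (y) x 6 mm, black knob (28 mm wide, 28 mm high) at its +y end, y = +183 mm; origin on the bench under the middle of its four places, centred at x = 0, y = +114, +38, -38, -114 mm. Each place is an aluminium tray 76 x 76 mm, inside 66 x 66 mm, floor 11 mm and rim 18 mm above the bench.
There are look-alikes about, which are no part of the job. Leave any orange or yellow look-alike of the case_slim alone. Leave any orange look-alike of the case_tall alone.

How it is judged:
By the outcome, as a careful person would: the job done as asked, in the order asked, and still so for the second after the job is handed in, with the robot touching nothing.
It also fails if it takes over 101 s, if anything falls off the work surface, if the arm or the gripper's body presses on something with over 40 N, if the wrist force passes 120 N, or if a joint passes its speed limit or range.

## Robot

A 6-joint arm with a two-finger parallel gripper is mounted at the origin on the work surface. World frame = base frame: x ahead of the robot, y to its left, z up, the work surface at z = 0. Lengths are in m, angles in rad, forces in N, time in s.
With the tool pointing down it reaches from about 0.35 to 0.925 m from the base axis. Payload 6.4 kg.
Tool frame: the origin (TCP) lies at the very end of the fingers, on their centre line; the grasp point (between the pads) lies 19 mm behind it; z points along the fingers, y is the line along which they close (so a half turn about z gives the same grasp; the last joint's range is limited). The gripper opens to 94 mm and grips with 3 to 60 N. Pads are 16 mm wide; open, the fingers measure 119 mm over their backs; the gripper's body (75 mm by 177 mm) begins 78 mm behind the grasp point.
Start: joints at [1.155, 0.245, 1.558, -0, 1.339, -0.174], TCP at [0.156, 0.631, 0.205] pointing down, gripper open.
Joint ranges: [-3.13, 3.13], [-1.02, 2.26], [0.13, 2.54], [-0.95, 4.09], [0.21, 2.88], [-2.74, 2.74]. Speed limits (rad/s): [2.57, 2.57, 3.14, 3.14, 3.14, 3.14].

## Interface

Orientations are given as a unit quaternion [w, x, y, z].
In Python, from rig import observe, read_camera, close_job gives the robot as it stands.
- The arm moves only by the shell command python3 -m pendant 'ROWS' [OPENING] [FORCE]. ROWS is a JSON object of lists of equal length, an entry for each row: "linear": the shift along the tool's x, y, z in cm, a list of three; "twist": the turn, a rotation vector about the tool's x, y, z in rad, a list of three. A call has 1 to 5 rows; each row is the pose to reach, as a shift and turn from the pose commanded when the call began, along the tool's axes at that moment; what a row does not reach only later rows make up. A row lasts 1/10 s, in which the tool goes at most 50 mm and 8.59 degrees, less where a joint would pass 70% of its speed; a pose out of reach is approached as far as the arm can. A call with a gripper value outside its range is refused whole. OPENING is the closure, from -1 (fully open) to 1 (shut), set as the call begins (- or left out, the last holds). The fingers move at their own pace and stop on an object; FORCE is the grip in N (left out, the last holds). Time passes only in rows, so rows that repeat a pose let the fingers close. It gives the time, the measured TCP pose, the force, the opening and the grip force at its end, in the units of the state.
- observe(): the state, without advancing time (a new reading comes with each control period).
- read_camera(name): name is "scene" or "top" or "wrist"; returns a dict with "image" (384x512x3 uint8, red, green, blue), "range_z" (384x512 float32, m along the optical axis (not along the pixel's ray), 0 where there is no reading), "intrinsics" (3x3 intrinsics, pixels), "view" (4x4, takes a point from world to camera coordinates); the wrist camera has in their place "hand_eye" (4x4, takes a point from camera to tool coordinates, whose origin is the TCP and whose axes are the flange's). Camera axes: x right, y up, looking along -z (the intrinsics and any distortion apply to the point x, -y, -z); pixel columns grow to the right and rows downward; lengths in m; the calibration is good to about 2 mm. A picture is of the moment at which its call begins: read the wrist's pose just before it.
- close_job(): hands the job in; it is judged then, once.
The state is a dict: "time": time; "q": joint angles; "joint_vel": joint speeds; "effort": joint torques, N m; "eef_pos": TCP position; "tcp_rot": TCP orientation; "ft_force": force on the tool from outside, world axes, zero at the start; "moment": the same for the moment, N m; "grip_width": finger opening in m; "grip_force": force on a finger pad.
Only numpy, scipy, OpenCV 4.12 (cv2) and the standard library are available. Lean on these libraries where they do the work, as an engineer would, in place of code of your own. Each camera call takes 0.05 s, during which the arm holds its last target. There are 200 camera calls.

## Working session

There is one attempt and no reset: what is moved stays moved. The work goes in short steps, Python scripts to look and compute and a shell command to move; the robot and the scene stay as the last step left them, time stands still between calls to the robot, and variables do not carry over. Pictures are saved under pics/ and viewed, at most 14 in all, crops included, and the job is handed in when it is done.

```bash
mkdir -p pics; ls; cat > h.py <<'E'
import numpy as np, cv2, json
from rig import observe, read_camera
from scipy.spatial.transform import Rotation as R
def save(c,n): cv2.imwrite('pics/'+n+'.png', c['image'][:,:,::-1])
E
python3 - <<'E'
from h import *
s=observe(); print({k:np.round(v,3).tolist() for k,v in s.items()})
import pickle
for n in('scene','top'):
    c=read_camera(n); save(c,n); pickle.dump(c,open(n+'.pkl','wb')); print(n,list(c),np.round(c['intrinsics'],1).tolist(),np.round(c['view'],3).tolist())
E
```

```text
pics
{'time': 0.0, 'q': [1.155, 0.246, 1.559, -0.0, 1.339, -0.174], 'joint_vel': [-0.0, 0.0, -0.001, -0.001, -0.003, 0.0], 'effort': [-0.001, -41.582, -31.461, 0.068, 0.033, -0.0], 'eef_pos': [0.155, 0.631, 0.204], 'tcp_rot': [-0.0, 0.121, 0.993, -0.001], 'ft_force': [0.114, -0.161, -0.23], 'moment': [-0.006, -0.024, -0.011], 'grip_force': 0.0, 'grip_width': 0.094}
scene ['image', 'range_z', 'intrinsics', 'view'] [[409.4, 0.0, 256.3], [0.0, 409.4, 197.6], [0.0, 0.0, 1.0]] [[0.421, 0.907, 0.011, -0.183], [-0.707, 0.321, 0.63, 0.406], [0.568, -0.273, 0.776, -1.374], [0.0, 0.0, 0.0, 1.0]]
top ['image', 'range_z', 'intrinsics', 'view'] [[461.2, 0.0, 259.9], [0.0, 461.2, 202.9], [0.0, 0.0, 1.0]] [[0.027, -1.0, -0.006, -0.061], [0.986, 0.025, 0.165, -0.562], [-0.165, -0.01, 0.986, -1.059], [0.0, 0.0, 0.0, 1.0]]
```

View pics/scene.png

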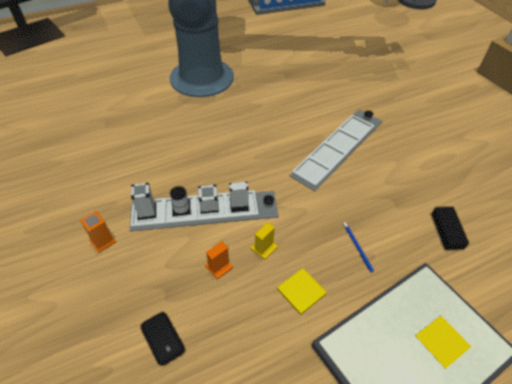

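View pics/top.png

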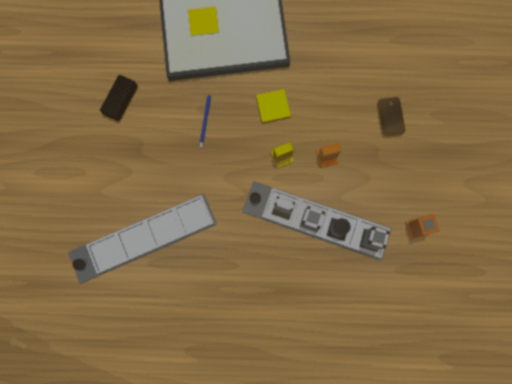

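The scene shows the full rack at (205,210) with its knob on the right at (268,200), the empty rack at (337,150) with its knob at (368,114), and orange/yellow look-alikes at (98,231), (218,260) and (264,240). In the top view the full rack's knob is at (255,198) and the empty rack's is at (79,264).

```bash
cat >> h.py <<'E'
import pickle
def cast(c,uv,z):
    K,V=c['intrinsics'],c['view']; uv=np.atleast_2d(uv).astype(float)
    d=np.c_[uv,np.ones(len(uv))]@np.linalg.inv(K).T*[1,-1,-1]
    d=d@V[:3,:3]; o=-V[:3,:3].T@V[:3,3]
    return o+d*((z-o[2])/d[:,2])[:,None]
def cloud(c):
    K,V=c['intrinsics'],c['view']; z=c['range_z']; v,u=np.mgrid[:z.shape[0],:z.shape[1]]
    p=np.stack([(u-K[0,2])*z/K[0,0],-(v-K[1,2])*z/K[1,1],-z],-1)
    return (p-V[:3,3])@V[:3,:3]
E
python3 - <<'E'
from h import *
a=pickle.load(open('scene.pkl','rb')); b=pickle.load(open('top.pkl','rb'))
A=a['image'][175:235,120:285]; B=b['image'][175:265,60:400]
A=cv2.resize(A,None,fx=4.8,fy=4.8,interpolation=3); B=cv2.resize(B,(792,210),interpolation=3)
cv2.imwrite('pics/crop1.png',np.vstack([A[:,:792],B])[:,:,::-1])
for n,c in(('top',b),('scene',a)):
    hsv=cv2.cvtColor(c['image'],cv2.COLOR_RGB2HSV); m=((hsv[...,1]<60)&(hsv[...,2]>60)).astype(np.uint8)
    cs,_=cv2.findContours(m,0,1)
    P=cloud(c)
    for k in cs:
        if cv2.contourArea(k)>400:
            r=cv2.minAreaRect(k); p=cv2.boxPoints(r); print(n,np.round(r[0]),np.round(r[1]),r[2]); print(np.round(cast(c,p,.006),3).tolist())
    for u,v in ((79,264),(255,198),(150,238),(135,120)) if n=='top' else((368,114),(268,200),(337,150)): print((u,v),P[v,u].round(3),cast(c,(u,v),.028).round(3))
E
```

```text
top [141. 238.] [ 34. 149.] 66.66596221923828
[[0.436, 0.424, 0.006], [0.591, 0.096, 0.006], [0.514, 0.06, 0.006], [0.363, 0.384, 0.006]]
top [317. 220.] [146.  34.] 18.970407485961914
[[0.546, -0.003, 0.006], [0.627, -0.028, 0.006], [0.516, -0.372, 0.006], [0.437, -0.344, 0.006]]
top [224.  31.] [ 75. 122.] 84.50768280029297
[[1.116, 0.238, 0.006], [1.157, -0.089, 0.006], [0.944, -0.112, 0.006], [0.904, 0.206, 0.006]]
(79, 264) [0.407 0.381 0.031] [[0.407 0.382 0.028]]
(255, 198) [ 0.578 -0.034  0.027] [[ 0.578 -0.034  0.028]]
(150, 238) [0.475 0.218 0.019] [[0.474 0.216 0.028]]
(135, 120) [0.779 0.281 0.001] [[0.77  0.273 0.028]]
scene [417. 351.] [135. 160.] 54.916526794433594
[[0.932, -0.109, 0.006], [0.873, 0.275, 0.006], [1.132, 0.241, 0.006], [1.151, -0.083, 0.006]]
scene [202. 201.] [ 46. 148.] 84.80557250976562
[[0.374, -0.346, 0.006], [0.489, 0.024, 0.006], [0.63, -0.034, 0.006], [0.521, -0.371, 0.006]]
scene [335. 148.] [ 30. 103.] 45.0
[[0.514, 0.057, 0.006], [0.334, 0.41, 0.006], [0.444, 0.411, 0.006], [0.6, 0.072, 0.006]]
scene [55.  1.] [12. 74.] 79.69515228271484
[[-0.785, -0.512, 0.006], [-0.787, -0.22, 0.006], [-0.676, -0.232, 0.006], [-0.679, -0.513, 0.006]]
(368, 114) [0.417 0.374 0.028] [[0.416 0.374 0.028]]
(268, 200) [ 0.588 -0.04   0.027] [[ 0.588 -0.041  0.028]]
(337, 150) [0.499 0.217 0.015] [[0.509 0.208 0.028]]
```

View pics/crop1.png

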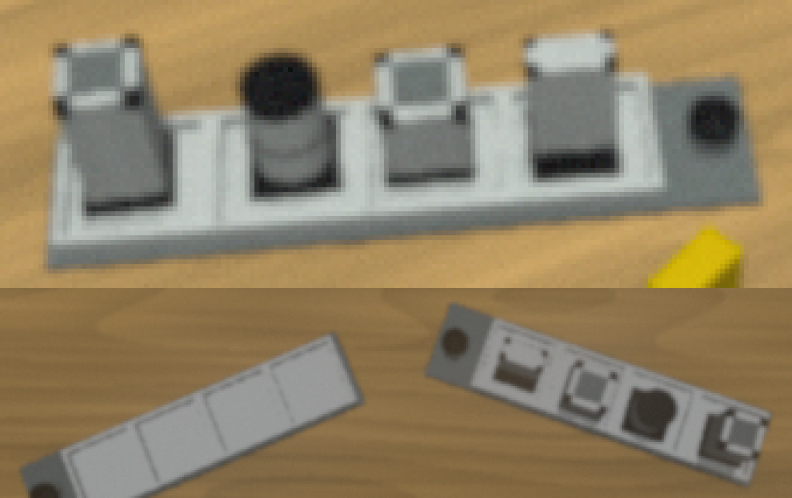

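Counting from the knob, the full rack holds slim (scene crop 570,100), low (420,115), round (290,120) and tall (110,120). All are grey; the coloured look-alikes are separate on the bench, at scene (264,240), (218,260) and (98,231). Next I measure the container tops.

```bash
cat > m.py <<'E'
from h import *
def rk(o,a): a=np.radians(a); return np.array(o),np.array([np.cos(a),np.sin(a)])
FO,FD=rk((.524,-.2103),72.2); EO,ED=rk((.4864,.2188),115.1)
ITEMS=dict(slim=(.085,.114),low=(.065,.038),round=(.075,-.038),tall=(.095,-.114))
def tops(cams,base=FO,d=FD,sgn=1):
    for n,(h,y) in ITEMS.items():
        c0=base+sgn*y*d
        for cn,c in cams.items():
            P=cloud(c).reshape(-1,3); m=(abs(P[:,2]-h)<.006)&(np.hypot(*(P[:,:2]-c0).T)<.036)&(c['range_z'].ravel()>0)
            if m.sum()<5: print(n,cn,'few',m.sum()); continue
            r=cv2.minAreaRect(P[m,:2].astype(np.float32)*1000)
            print(n,cn,m.sum(),'nom',c0.round(4),'rect',np.round(r[0],1),np.round(r[1],1),round(r[2],1),'z',P[m,2].mean().round(4))
E
python3 - <<'E'
from m import *
tops({n:pickle.load(open(n+'.pkl','rb')) for n in('top','scene')})
s=observe(); print(read_camera('wrist')['hand_eye'].round(3).tolist(), R.from_quat(np.roll(s['tcp_rot'],-1)).as_matrix().round(3).tolist())
E
```

```text
slim top 187 nom [ 0.5588 -0.1018] rect [ 558.8 -102.4] [44.6 22.6] 71.8 z 0.0848
slim scene 152 nom [ 0.5588 -0.1018] rect [ 559.5 -106.1] [43.7 26.9] 71.8 z 0.0837
low top 356 nom [ 0.5356 -0.1741] rect [ 530.7 -171.5] [44.6 44.8] 71.8 z 0.0649
low scene 281 nom [ 0.5356 -0.1741] rect [ 531.8 -174.8] [44.3 46. ] 73.4 z 0.064
round top 232 nom [ 0.5124 -0.2465] rect [ 509.5 -235.9] [37.6 37.6] 2.0 z 0.0745
round scene 188 nom [ 0.5124 -0.2465] rect [ 511.5 -239.7] [37.4 38.4] 71.2 z 0.0737
tall top 323 nom [ 0.4892 -0.3188] rect [ 485.1 -316.2] [40.9 40.6] 74.7 z 0.0946
tall scene 266 nom [ 0.4892 -0.3188] rect [ 486.3 -319.9] [40.9 42.5] 75.1 z 0.0938
[[-0.001, 0.971, 0.24, 0.07], [1.0, 0.001, 0.001, 0.0], [0.001, 0.24, -0.971, -0.179], [0.0, 0.0, 0.0, 1.0]] [[-0.971, 0.239, -0.001], [0.239, 0.971, -0.002], [0.0, -0.002, -1.0]]
```

```bash
cat > plan.py <<'E'
# plan.py x y z yawdeg ncalls : end-of-call shift (cm, tool axes at that call's start) and twist
import sys
from h import *
x,y,z,a,n=map(float,sys.argv[1:]); n=int(n)
s=observe(); p=np.array(s['eef_pos']); r=R.from_quat(np.roll(s['tcp_rot'],-1))
a=np.radians(a); g=R.from_matrix(np.array([[-np.sin(a),np.cos(a),0],[np.cos(a),np.sin(a),0],[0,0,-1]]).T)
g=R.from_matrix(np.column_stack([[-np.sin(a),np.cos(a),0],[np.cos(a),np.sin(a),0],[0,0,-1]]))
w=(r.inv()*g).as_rotvec(); d=np.array([x,y,z])-p
for i in range(n):
    print('shift',(r.inv().apply(d/n)*100).round(2),'twist',(w/n).round(3),'| per fifth',(r.inv().apply(d/n)*20).round(2),(w/n/5).round(4))
    r=r*R.from_rotvec(w/n)
E
python3 plan.py .559 -.104 .2 -18 4
```

```text
shift [-14.19 -15.42   0.13] twist [-0.     0.     0.411] | per fifth [-2.84 -3.08  0.03] [-0.0001  0.0001  0.0822]
shift [-19.17  -8.47   0.13] twist [-0.     0.     0.411] | per fifth [-3.83 -1.69  0.03] [-0.0001  0.0001  0.0822]
shift [-20.95  -0.11   0.12] twist [-0.     0.     0.411] | per fifth [-4.19 -0.02  0.02] [-0.0001  0.0001  0.0822]
shift [-19.25   8.27   0.12] twist [-0.     0.     0.411] | per fifth [-3.85  1.65  0.02] [-0.0001  0.0001  0.0822]
```

```bash

python3 -m pendant '{"linear":[[-2.8,-3.1,0],[-5.7,-6.2,0],[-8.5,-9.3,0],[-11.4,-12.3,0],[-14.2,-15.4,0]],"twist":[[0,0,0.082],[0,0,0.164],[0,0,0.246],[0,0,0.329],[0,0,0.411]]}' -1
python3 -m pendant '{"linear":[[-3.8,-1.7,0],[-7.7,-3.4,0],[-11.5,-5.1,0],[-15.3,-6.8,0],[-19.2,-8.5,0]],"twist":[[0,0,0.082],[0,0,0.164],[0,0,0.246],[0,0,0.329],[0,0,0.411]]}'
python3 -m pendant '{"linear":[[-4.2,0,0],[-8.4,0,0],[-12.6,0,0],[-16.8,0,0],[-21,0,0]],"twist":[[0,0,0.082],[0,0,0.164],[0,0,0.246],[0,0,0.329],[0,0,0.411]]}'
python3 -m pendant '{"linear":[[-4.5,2,0],[-9,4,0],[-13.5,6,0],[-17,7.5,0],[-19.2,8.3,0]],"twist":[[0,0,0.082],[0,0,0.164],[0,0,0.246],[0,0,0.329],[0,0,0.411]]}'
python3 plan.py .559 -.104 .12 -18 1
python3 - <<'E'
from h import *
s=observe(); c=read_camera('wrist'); save(c,'w1'); print(s['time'],s['eef_pos'],s['q'])
E
```

```text
time: 0.65
eef_pos: [0.257, 0.446, 0.2052]
tcp_rot: [-0.0, 0.322, 0.947, -0.0]
ft_force: [0.3, 0.2, 0.5]
grip_width: 0.0936
grip_force: 0.0
time: 1.15
eef_pos: [0.3578, 0.2619, 0.2053]
tcp_rot: [0.0, 0.508, 0.861, 0.0]
ft_force: [1.4, 0.3, -0.1]
grip_width: 0.0938
grip_force: 0.0
time: 1.65
eef_pos: [0.4599, 0.0782, 0.2054]
tcp_rot: [0.0, 0.674, 0.739, 0.0]
ft_force: [0.0, -0.1, 0.4]
grip_width: 0.0941
grip_force: 0.0
time: 2.15
eef_pos: [0.5612, -0.106, 0.205]
tcp_rot: [-0.0, 0.811, 0.585, -0.0]
ft_force: [0.4, -0.1, -0.8]
grip_width: 0.0937
grip_force: 0.0
shift [ 0.12 -0.27  8.5 ] twist [-0.     0.    -0.007] | per fifth [ 0.02 -0.05  1.7 ] [-0.0001  0.     -0.0013]
2.15 [ 0.5612389  -0.10597099  0.20501698] [-3.84942319e-01  6.27119275e-02  1.76287141e+00 -2.49628908e-04
  1.31637157e+00 -6.41938157e-02]
```

View pics/w1.png

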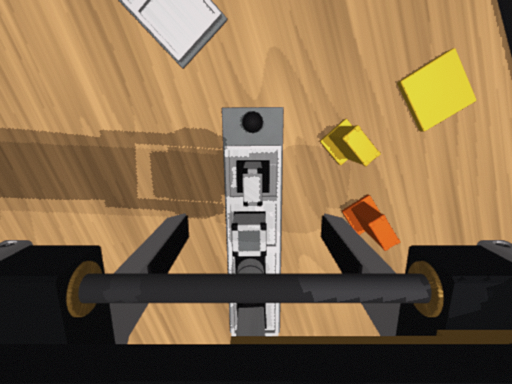

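The wrist view shows the rack straight below: knob at (252,121), slim (252,185), low (249,232), round (251,270), with the fingers symmetric about column 255. I'll check the slim top with the wrist range data before descending.

```bash
cat >> m.py <<'E'
def wristcam():
    s=observe(); c=read_camera('wrist'); T=np.eye(4); T[:3,:3]=R.from_quat(np.roll(s['tcp_rot'],-1)).as_matrix(); T[:3,3]=s['eef_pos']
    c['view']=np.linalg.inv(T@c['hand_eye']); return c
E
python3 -c "
from m import *
tops({'wrist':wristcam()})"
```

```text
slim wrist 727 nom [ 0.5588 -0.1018] rect [ 557.9 -104.4] [44.5 21.5] 71.8 z 0.0849
low wrist 1140 nom [ 0.5356 -0.1741] rect [ 530.1 -173.4] [44.2 44.7] 71.8 z 0.0651
round wrist 10 nom [ 0.5124 -0.2465] rect [ 502.8 -256.2] [ 1.5 11.9] 75.0 z 0.0751
tall wrist few 0
```

```bash

python3 -m pendant '{"linear":[[0.1,-0.35,3],[0.1,-0.35,7],[0.1,-0.35,11],[0.1,-0.35,14],[0.1,-0.35,15.5]],"twist":[[0,0,0],[0,0,0],[0,0,0],[0,0,0],[0,0,0]]}' | head -2
python3 -m pendant '{"linear":[[0,0,1],[0,0,1.8],[0,0,1.8],[0,0,1.8],[0,0,1.8]],"twist":[[0,0,0],[0,0,0],[0,0,0],[0,0,0],[0,0,0]]}'
python3 -m pendant '{"linear":[[0,0,0],[0,0,0],[0,0,0],[0,0,0],[0,0,0]],"twist":[[0,0,0],[0,0,0],[0,0,0],[0,0,0],[0,0,0]]}' 1 25
python3 -m pendant '{"linear":[[0,0,0],[0,0,0],[0,0,0],[0,0,0],[0,0,0]],"twist":[[0,0,0],[0,0,0],[0,0,0],[0,0,0],[0,0,0]]}'
```

```text
time: 2.75
eef_pos: [0.5549, -0.0993, 0.0473]
time: 3.25
eef_pos: [0.5585, -0.1016, 0.0337]
tcp_rot: [0.001, 0.809, 0.587, 0.001]
ft_force: [0.1, 0.1, -0.3]
grip_width: 0.0941
grip_force: 0.0
time: 3.75
eef_pos: [0.5575, -0.1013, 0.0324]
tcp_rot: [-0.0, 0.809, 0.587, -0.0]
ft_force: [0.1, -0.3, 0.4]
grip_width: 0.0576
grip_force: 0.0
time: 4.25
eef_pos: [0.5577, -0.1013, 0.0325]
tcp_rot: [0.0, 0.809, 0.587, 0.0]
ft_force: [0.6, -0.1, 0.8]
grip_width: 0.0219
grip_force: 25.0
```

```bash

python3 -m pendant '{"linear":[[0,0,-0.5],[0,0,-1.5],[0,0,-3.5],[0,0,-6],[0,0,-8]],"twist":[[0,0,0],[0,0,0],[0,0,0],[0,0,0],[0,0,0]]}'
python3 -m pendant '{"linear":[[0,0,-2],[0,0,-3.5],[0,0,-4],[0,0,-4],[0,0,-4]],"twist":[[0,0,0],[0,0,0],[0,0,0],[0,0,0],[0,0,0]]}'
python3 plan.py .5338 .1179 .1525 25.1 2
python3 - <<'E'
from h import *
c=read_camera('scene'); A=c['image'][100:250,60:360]; cv2.imwrite('pics/lift1.png',cv2.resize(A,None,fx=2.6,fy=2.6,interpolation=3)[:,:,::-1])
E
```

```text
time: 4.75
eef_pos: [0.5578, -0.1014, 0.1144]
tcp_rot: [0.0, 0.809, 0.587, 0.0]
ft_force: [-0.3, 0.5, -2.0]
grip_width: 0.0219
grip_force: 25.0
time: 5.25
eef_pos: [0.5568, -0.101, 0.1515]
tcp_rot: [-0.001, 0.809, 0.587, -0.0]
ft_force: [0.6, 0.1, -1.9]
grip_width: 0.022
grip_force: 25.0
shift [10.05 -4.49 -0.04] twist [-0.001 -0.    -0.377] | per fifth [ 2.01 -0.9  -0.01] [-0.0002 -0.0001 -0.0753]
shift [11.   -0.48 -0.05] twist [-0.001 -0.    -0.377] | per fifth [ 2.2  -0.1  -0.01] [-0.0002 -0.0001 -0.0753]
```

View pics/lift1.png

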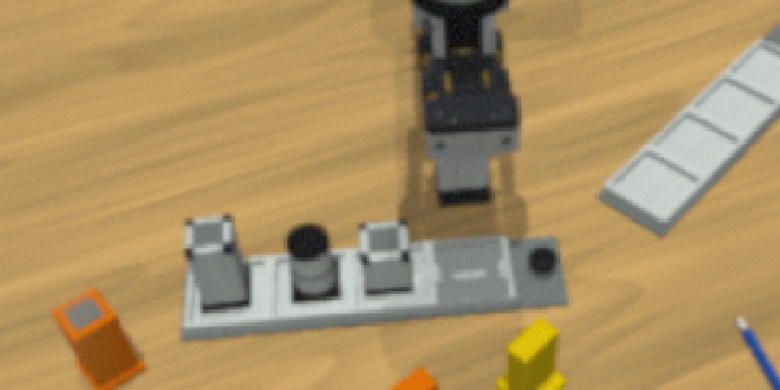

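The slim case hangs upright in the gripper with its foot at (465,195), and its tray at (470,270) is empty. Next I carry it across.

```bash

python3 -m pendant '{"linear":[[1,-0.5,0],[3,-1.4,0],[5.5,-2.5,0],[8,-3.6,0],[10,-4.5,0]],"twist":[[0,0,-0.05],[0,0,-0.12],[0,0,-0.2],[0,0,-0.29],[0,0,-0.377]]}' >/dev/null
python3 -m pendant '{"linear":[[2.8,-0.1,0],[6,-0.2,0],[8.5,-0.3,0],[10.2,-0.4,0],[11,-0.5,0]],"twist":[[0,0,-0.09],[0,0,-0.18],[0,0,-0.26],[0,0,-0.33],[0,0,-0.377]]}'
python3 -m pendant '{"linear":[[0,0,0],[0,0,0]],"twist":[[0,0,0],[0,0,0]]}'
python3 - <<'E'
from m import *
c=wristcam(); save(c,'w2'); pickle.dump(c,open('w2.pkl','wb'))
E
```

```text
time: 6.3
eef_pos: [0.5328, 0.1187, 0.1511]
tcp_rot: [-0.001, 0.534, 0.845, -0.001]
ft_force: [-0.1, 0.2, -1.5]
grip_width: 0.0221
grip_force: 25.0
time: 6.5
eef_pos: [0.5335, 0.1171, 0.1516]
tcp_rot: [-0.001, 0.537, 0.844, -0.0]
ft_force: [0.1, -0.1, -2.3]
grip_width: 0.0219
grip_force: 25.0
```

View pics/w2.png

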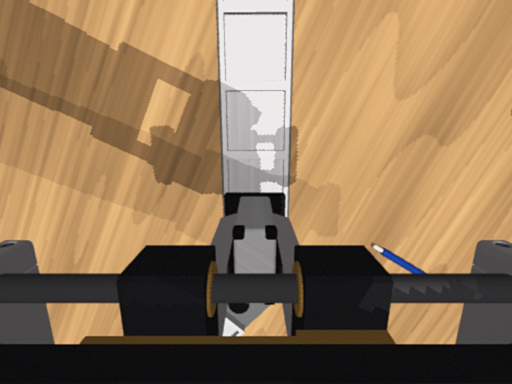

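The wrist view shows the held slim at (255,240) lined up over the empty rack, which runs up the image at columns 217–294. I'll refine the rack line from the range data.

```bash
python3 - <<'E'
from m import *
def fit(c,tag,rows=384):
    P=cloud(c)[:rows].reshape(-1,3); q=P[:,:2]-EO; y=q@ED; x=q@np.array([ED[1],-ED[0]])
    m=(P[:,2]>.0025)&(P[:,2]<.035)&(abs(x)<.06)&(abs(y-.0245)<.2)&(c['range_z'][:rows].ravel()>0)
    r=cv2.minAreaRect(np.c_[x,y][m].astype(np.float32)*1000); print(tag,m.sum(),np.round(r[0],1),np.round(r[1],1),round(r[2],2))
    for lo in np.arange(-.15,.2,.06):
        k=m&(y>lo)&(y<lo+.06)
        if k.sum()>20: print('  y',round(lo+.03,2),'x edges',np.percentile(x[k],[1,99]).round(4))
    print('  y ends',np.percentile(y[m],[.3,99.7]).round(4))
fit(pickle.load(open('w2.pkl','rb')),'wrist',190)
fit(pickle.load(open('top.pkl','rb')),'top'); fit(pickle.load(open('scene.pkl','rb')),'scene')
E
```

```text
wrist 13821 [  8.3 -16.2] [101.5 206.8] 0.2
  y -0.12 x edges [-0.0411  0.0412]
  y -0.06 x edges [-0.0413  0.0405]
  y 0.0 x edges [-0.0413  0.0406]
  y 0.06 x edges [-0.0415  0.0405]
  y ends [-0.118   0.0845]
top 5381 [-0.1 24.7] [119.8 399.4] 0.04
  y -0.12 x edges [-0.0553  0.0555]
  y -0.06 x edges [-0.0527  0.0566]
  y 0.0 x edges [-0.0546  0.0488]
  y 0.06 x edges [-0.053   0.0533]
  y 0.12 x edges [-0.0513  0.0557]
  y 0.18 x edges [-0.053   0.0559]
  y ends [-0.1689  0.2213]
scene 2735 [-1.9 24.6] [111.3 386.6] 0.82
  y -0.12 x edges [-0.0379  0.0422]
  y -0.06 x edges [-0.0379  0.0411]
  y 0.0 x edges [-0.0381  0.0416]
  y 0.06 x edges [-0.0384  0.0411]
  y 0.12 x edges [-0.0385  0.0403]
  y 0.18 x edges [-0.0404  0.0402]
  y ends [-0.1589  0.1987]
```

```bash
python3 - <<'E'
from m import *
c=pickle.load(open('w2.pkl','rb')); P=cloud(c); g=c['image'].mean(2)
for u in (240,250):
    col=g[:,u-6:u+7].mean(1)
    for v in range(2,190):
        if col[v]<min(col[v-2],col[v+2])-6 and col[v]==col[v-2:v+3].min():
            w=cast(c,(u,v),.018)[0]; w2=P[v,u]; print(u,v,col[v].round(),'y18 %.4f'%((w[:2]-EO)@ED),'cloud %.4f z %.4f'%((w2[:2]-EO)@ED,w2[2]))
E
```

```text
240 13 77.0 y18 0.0700 cloud 0.0715 z 0.0137
240 90 161.0 y18 -0.0048 cloud -0.0046 z 0.0166
240 150 151.0 y18 -0.0701 cloud -0.0705 z 0.0129
250 13 84.0 y18 0.0700 cloud 0.0709 z 0.0155
250 90 178.0 y18 -0.0048 cloud -0.0046 z 0.0166
250 150 143.0 y18 -0.0701 cloud -0.0706 z 0.0124
```

```bash

python3 -m pendant '{"linear":[[0.1,0,1],[0.1,0,3.5],[0.1,0,6],[0.1,0,8.5],[0.1,0,10]],"twist":[[0,0,0],[0,0,0],[0,0,0],[0,0,0],[0,0,0]]}' >/dev/null
python3 -m pendant '{"linear":[[0,0,0.5],[0,0,0.9],[0,0,1.3],[0,0,1.6],[0,0,1.7]],"twist":[[0,0,0],[0,0,0],[0,0,0],[0,0,0],[0,0,0]]}' 
python3 -m pendant '{"linear":[[0,0,0],[0,0,0],[0,0,0]],"twist":[[0,0,0],[0,0,0],[0,0,0]]}'
```

```text
time: 7.55
eef_pos: [0.5338, 0.1181, 0.0358]
tcp_rot: [0.0, 0.536, 0.844, 0.0]
ft_force: [0.3, 0.7, -2.1]
grip_width: 0.0218
grip_force: 25.0
time: 7.85
eef_pos: [0.5337, 0.1181, 0.0357]
tcp_rot: [0.0, 0.536, 0.844, 0.0]
ft_force: [-0.0, -0.2, -2.7]
grip_width: 0.022
grip_force: 25.0
```

```bash

python3 -m pendant '{"linear":[[0,0,0.1],[0,0,0.2],[0,0,0.25],[0,0,0.25],[0,0,0.25]],"twist":[[0,0,0],[0,0,0],[0,0,0],[0,0,0],[0,0,0]]}' 
python3 -m pendant '{"linear":[[0,0,0.05],[0,0,0.1],[0,0,0.1]],"twist":[[0,0,0],[0,0,0],[0,0,0]]}'
```

```text
time: 8.35
eef_pos: [0.5334, 0.1181, 0.0329]
tcp_rot: [-0.0, 0.536, 0.844, -0.0]
ft_force: [0.0, -0.1, -1.5]
grip_width: 0.0222
grip_force: 25.0
time: 8.65
eef_pos: [0.5336, 0.1181, 0.0325]
tcp_rot: [0.0, 0.536, 0.844, -0.0]
ft_force: [-2.9, -0.5, 3.5]
grip_width: 0.0221
grip_force: 25.0
```

Contact at the height expected for a seated foot. I release, go up, and plan the move to low.

```bash

python3 -m pendant '{"linear":[[0,0,0],[0,0,0],[0,0,0],[0,0,0],[0,0,0]],"twist":[[0,0,0],[0,0,0],[0,0,0],[0,0,0],[0,0,0]]}' -1
python3 -m pendant '{"linear":[[0,0,0],[0,0,0],[0,0,0],[0,0,0],[0,0,0]],"twist":[[0,0,0],[0,0,0],[0,0,0],[0,0,0],[0,0,0]]}'
python3 -m pendant '{"linear":[[0,0,-2],[0,0,-5],[0,0,-8],[0,0,-11],[0,0,-12]],"twist":[[0,0,0],[0,0,0],[0,0,0],[0,0,0],[0,0,0]]}' 
python3 plan.py .5305 -.173 .153 -18.2 2
```

```text
time: 9.15
eef_pos: [0.5335, 0.1181, 0.0319]
tcp_rot: [0.0, 0.536, 0.844, 0.0]
ft_force: [0.8, -0.1, 0.0]
grip_width: 0.0584
grip_force: 0.0
time: 9.65
eef_pos: [0.5334, 0.1181, 0.0319]
tcp_rot: [-0.0, 0.536, 0.844, -0.0]
ft_force: [0.4, -0.2, -0.3]
grip_width: 0.0936
grip_force: 0.0
time: 10.15
eef_pos: [0.5354, 0.1182, 0.1555]
tcp_rot: [0.002, 0.536, 0.844, 0.002]
ft_force: [0.7, 0.9, 0.3]
grip_width: 0.0941
grip_force: 0.0
shift [-13.07  -6.41   0.12] twist [0.003 0.    0.378] | per fifth [-2.61 -1.28  0.02] [0.0006 0.     0.0757]
shift [-14.52  -1.13   0.13] twist [0.003 0.    0.378] | per fifth [-2.9  -0.23  0.03] [0.0006 0.     0.0757]
```

```bash

python3 -m pendant '{"linear":[[-2,-1,0],[-4.6,-2.3,0],[-7.5,-3.7,0],[-10.3,-5.1,0],[-13.1,-6.3,0]],"twist":[[0,0,0.07],[0,0,0.14],[0,0,0.22],[0,0,0.3],[0,0,0.378]]}' >/dev/null
python3 -m pendant '{"linear":[[-3.2,-0.2,0],[-6.5,-0.5,0],[-10,-0.8,0],[-13,-1,0],[-14.5,-1.1,0]],"twist":[[0,0,0.08],[0,0,0.16],[0,0,0.24],[0,0,0.32],[0,0,0.378]]}' >/dev/null
python3 -m pendant '{"linear":[[0,0,0],[0,0,0]],"twist":[[0,0,0],[0,0,0]]}' | head -2
python3 -c "
from m import *
tops({'wrist':wristcam()})
c=read_camera('scene'); A=c['image'][100:250,60:390]; cv2.imwrite('pics/p1.png',cv2.resize(A,None,fx=2.4,fy=2.4,interpolation=3)[:,:,::-1])"
python3 plan.py .5305 -.173 .033 -18.2 1
```

```text
time: 11.35
eef_pos: [0.5295, -0.1721, 0.151]
slim wrist few 0
low wrist 1804 nom [ 0.5356 -0.1741] rect [ 530.4 -173.4] [44.5 44. ] 72.8 z 0.0652
round wrist 983 nom [ 0.5124 -0.2465] rect [ 510.  -235.5] [33.2 39. ] 71.9 z 0.0748
tall wrist 463 nom [ 0.4892 -0.3188] rect [ 488.4 -302.9] [12.2 39.8] 70.9 z 0.094
shift [-0.12  0.13 11.84] twist [-0.001 -0.     0.003] | per fifth [-0.02  0.03  2.37] [-0.0002 -0.0001  0.0005]
```

View pics/p1.png

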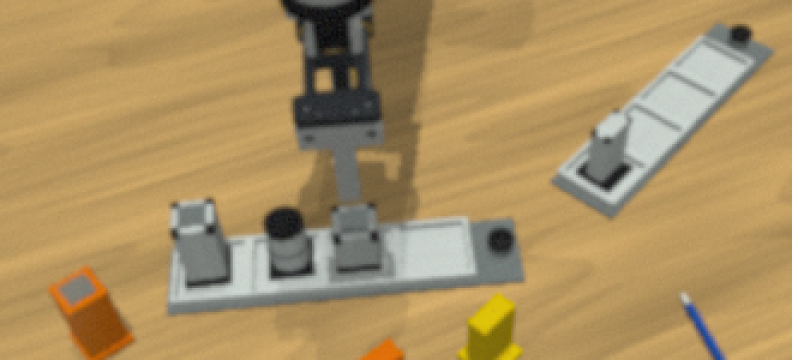

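The slim case stands upright in the far tray at (607,150), and the gripper is over low at (355,240). Now I pick up low.

```bash

python3 -m pendant '{"linear":[[-0.1,0.1,2],[-0.1,0.1,5],[-0.1,0.1,8],[-0.1,0.1,10.5],[-0.1,0.1,11.8]],"twist":[[0,0,0],[0,0,0],[0,0,0],[0,0,0],[0,0,0]]}' >/dev/null
python3 -m pendant '{"linear":[[0,0,0],[0,0,0],[0,0,0],[0,0,0]],"twist":[[0,0,0],[0,0,0],[0,0,0],[0,0,0]]}' 
python3 -m pendant '{"linear":[[0,0,0],[0,0,0],[0,0,0],[0,0,0],[0,0,0]],"twist":[[0,0,0],[0,0,0],[0,0,0],[0,0,0],[0,0,0]]}' 1 25 >/dev/null
python3 -m pendant '{"linear":[[0,0,0],[0,0,0],[0,0,0],[0,0,0]],"twist":[[0,0,0],[0,0,0],[0,0,0],[0,0,0]]}'
```

```text
time: 12.35
eef_pos: [0.5316, -0.1744, 0.0355]
tcp_rot: [0.001, 0.81, 0.587, 0.001]
ft_force: [0.5, 0.4, -0.3]
grip_width: 0.0938
grip_force: 0.0
time: 13.25
eef_pos: [0.5306, -0.1739, 0.0339]
tcp_rot: [0.0, 0.81, 0.587, 0.0]
ft_force: [1.1, -0.1, -1.6]
grip_width: 0.0438
grip_force: 25.0
```

```bash

python3 -m pendant '{"linear":[[0,0,-0.5],[0,0,-1.5],[0,0,-3.5],[0,0,-6],[0,0,-8]],"twist":[[0,0,0],[0,0,0],[0,0,0],[0,0,0],[0,0,0]]}' >/dev/null
python3 -m pendant '{"linear":[[0,0,-2],[0,0,-3.5],[0,0,-4],[0,0,-4],[0,0,-4]],"twist":[[0,0,0],[0,0,0],[0,0,0],[0,0,0],[0,0,0]]}'
python3 plan.py .5025 .1844 .154 25.1 3
```

```text
time: 14.25
eef_pos: [0.53, -0.1735, 0.1529]
tcp_rot: [-0.001, 0.81, 0.587, -0.0]
ft_force: [0.2, -0.1, -2.3]
grip_width: 0.0437
grip_force: 25.0
shift [11.05 -4.59 -0.02] twist [-0.001 -0.    -0.252] | per fifth [ 2.21 -0.92 -0.  ] [-0.0001 -0.0001 -0.0503]
shift [11.85 -1.69 -0.03] twist [-0.001 -0.    -0.252] | per fifth [ 2.37 -0.34 -0.01] [-0.0001 -0.0001 -0.0503]
shift [11.89  1.31 -0.03] twist [-0.001 -0.    -0.252] | per fifth [ 2.38  0.26 -0.01] [-0.0001 -0.0001 -0.0503]
```

```bash

python3 -m pendant '{"linear":[[1,-0.4,0],[3,-1.2,0],[5.5,-2.3,0],[8.2,-3.4,0],[11,-4.6,0]],"twist":[[0,0,-0.04],[0,0,-0.09],[0,0,-0.14],[0,0,-0.2],[0,0,-0.252]]}' >/dev/null
python3 -m pendant '{"linear":[[2.4,-0.3,0],[4.7,-0.7,0],[7.1,-1,0],[9.5,-1.4,0],[11.9,-1.7,0]],"twist":[[0,0,-0.05],[0,0,-0.1],[0,0,-0.15],[0,0,-0.2],[0,0,-0.252]]}' >/dev/null
python3 -m pendant '{"linear":[[2.8,0.3,0],[6,0.7,0],[9,1,0],[11.2,1.2,0],[11.9,1.3,0]],"twist":[[0,0,-0.05],[0,0,-0.1],[0,0,-0.15],[0,0,-0.2],[0,0,-0.252]]}' >/dev/null
python3 -m pendant '{"linear":[[0,0,0],[0,0,0]],"twist":[[0,0,0],[0,0,0]]}'
python3 plan.py .5025 .1844 .0365 25.1 1
```

```text
time: 15.95
eef_pos: [0.5019, 0.1843, 0.1533]
tcp_rot: [-0.0, 0.536, 0.844, -0.0]
ft_force: [-0.1, -0.4, -2.8]
grip_width: 0.0436
grip_force: 25.0
shift [-0.02  0.07 11.68] twist [-0.001 -0.     0.001] | per fifth [-0.    0.01  2.34] [-0.0003 -0.0001  0.0002]
```

```bash

python3 -m pendant '{"linear":[[0,0.1,1],[0,0.1,3.5],[0,0.1,6],[0,0.1,8.5],[0,0.1,10]],"twist":[[0,0,0],[0,0,0],[0,0,0],[0,0,0],[0,0,0]]}' >/dev/null
python3 -m pendant '{"linear":[[0,0,0.5],[0,0,0.9],[0,0,1.3],[0,0,1.6],[0,0,1.7]],"twist":[[0,0,0],[0,0,0],[0,0,0],[0,0,0],[0,0,0]]}' >/dev/null
python3 -m pendant '{"linear":[[0,0,0.1],[0,0,0.15],[0,0,0.15],[0,0,0.15]],"twist":[[0,0,0],[0,0,0],[0,0,0],[0,0,0]]}'
```

```text
time: 17.35
eef_pos: [0.5036, 0.1846, 0.0356]
tcp_rot: [0.0, 0.536, 0.844, 0.0]
ft_force: [0.3, 0.3, -1.9]
grip_width: 0.044
grip_force: 25.0
```

```bash

python3 -m pendant '{"linear":[[0,0,0.05],[0,0,0.1],[0,0,0.13],[0,0,0.13]],"twist":[[0,0,0],[0,0,0],[0,0,0],[0,0,0]]}'
python3 -m pendant '{"linear":[[0,0,0.05],[0,0,0.08],[0,0,0.08]],"twist":[[0,0,0],[0,0,0],[0,0,0]]}'
```

```text
time: 17.75
eef_pos: [0.5035, 0.1846, 0.0341]
tcp_rot: [-0.0, 0.536, 0.844, -0.0]
ft_force: [0.1, 0.4, -2.8]
grip_width: 0.0439
grip_force: 25.0
time: 18.05
eef_pos: [0.5036, 0.1846, 0.0339]
tcp_rot: [-0.0, 0.536, 0.844, -0.0]
ft_force: [-3.3, -0.3, 5.0]
grip_width: 0.0442
grip_force: 25.0
```

```bash

python3 -m pendant '{"linear":[[0,0,0],[0,0,0],[0,0,0],[0,0,0],[0,0,0]],"twist":[[0,0,0],[0,0,0],[0,0,0],[0,0,0],[0,0,0]]}' -1 >/dev/null
python3 -m pendant '{"linear":[[0,0,0],[0,0,0],[0,0,0]],"twist":[[0,0,0],[0,0,0],[0,0,0]]}'
python3 -m pendant '{"linear":[[0,0,-2],[0,0,-5],[0,0,-8],[0,0,-11],[0,0,-12]],"twist":[[0,0,0],[0,0,0],[0,0,0],[0,0,0],[0,0,0]]}' >/dev/null
python3 plan.py .5105 -.237 .153 -18.2 3
```

```text
time: 18.85
eef_pos: [0.5035, 0.1846, 0.0333]
tcp_rot: [0.0, 0.536, 0.844, 0.0]
ft_force: [-0.5, 0.1, -0.3]
grip_width: 0.0938
grip_force: 0.0
shift [-12.8   -5.83   0.12] twist [ 0.002 -0.     0.252] | per fifth [-2.56 -1.17  0.02] [ 0.0004 -0.      0.0504]
shift [-13.85  -2.45   0.13] twist [ 0.002 -0.     0.252] | per fifth [-2.77 -0.49  0.03] [ 0.0004 -0.      0.0504]
shift [-14.02   1.09   0.13] twist [ 0.002 -0.     0.252] | per fifth [-2.8   0.22  0.03] [ 0.0004 -0.      0.0504]
```

```bash

python3 -m pendant '{"linear":[[-2,-0.9,0],[-4.6,-2.1,0],[-7.3,-3.4,0],[-10,-4.6,0],[-12.8,-5.8,0]],"twist":[[0,0,0.04],[0,0,0.09],[0,0,0.14],[0,0,0.2],[0,0,0.252]]}' >/dev/null
python3 -m pendant '{"linear":[[-2.8,-0.5,0],[-5.5,-1,0],[-8.3,-1.5,0],[-11,-2,0],[-13.8,-2.4,0]],"twist":[[0,0,0.05],[0,0,0.1],[0,0,0.15],[0,0,0.2],[0,0,0.252]]}' >/dev/null
python3 -m pendant '{"linear":[[-3.2,0.3,0],[-6.5,0.5,0],[-10,0.8,0],[-13,1,0],[-14,1.1,0]],"twist":[[0,0,0.05],[0,0,0.1],[0,0,0.15],[0,0,0.2],[0,0,0.252]]}' >/dev/null
python3 -m pendant '{"linear":[[0,0,0],[0,0,0]],"twist":[[0,0,0],[0,0,0]]}' | head -2
python3 -c "
from m import *
tops({'wrist':wristcam()})
c=read_camera('scene'); A=c['image'][100:250,60:390]; cv2.imwrite('pics/p2.png',cv2.resize(A,None,fx=2.4,fy=2.4,interpolation=3)[:,:,::-1])"
python3 plan.py .5100 -.237 .033 -18.2 1
```

```text
time: 21.05
eef_pos: [0.5089, -0.2358, 0.1523]
slim wrist few 0
low wrist few 0
round wrist 1220 nom [ 0.5124 -0.2465] rect [ 509.3 -238.8] [38.7 39.2] 17.1 z 0.0749
tall wrist 376 nom [ 0.4892 -0.3188] rect [ 484.3 -318.2] [41.  39.7] 74.1 z 0.094
shift [-0.13  0.14 11.98] twist [-0.001 -0.     0.002] | per fifth [-0.03  0.03  2.4 ] [-0.0002 -0.0001  0.0005]
```

View pics/p2.png

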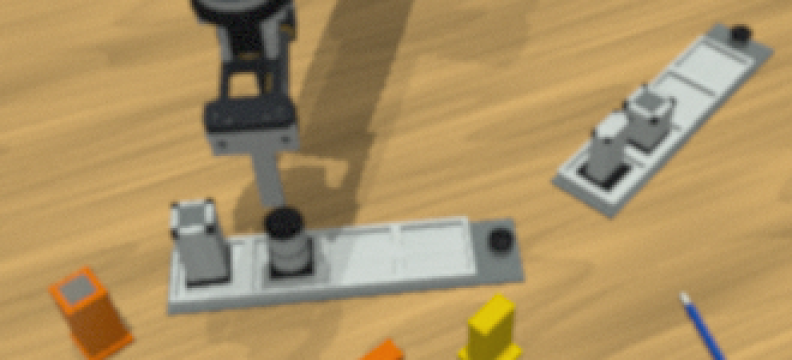

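Low is upright in the second tray from the far end at (650,115), beside slim. The gripper is over round at (287,235), so I pick up round.

```bash

python3 -m pendant '{"linear":[[-0.24,0.12,2],[-0.24,0.12,5],[-0.24,0.12,8],[-0.24,0.12,10.5],[-0.24,0.12,12]],"twist":[[0,0,0],[0,0,0],[0,0,0],[0,0,0],[0,0,0]]}' >/dev/null
python3 -m pendant '{"linear":[[0,0,0],[0,0,0],[0,0,0],[0,0,0]],"twist":[[0,0,0],[0,0,0],[0,0,0],[0,0,0]]}' |head -2
python3 -m pendant '{"linear":[[0,0,0],[0,0,0],[0,0,0],[0,0,0],[0,0,0]],"twist":[[0,0,0],[0,0,0],[0,0,0],[0,0,0],[0,0,0]]}' 1 30 >/dev/null
python3 -m pendant '{"linear":[[0,0,0],[0,0,0],[0,0,0],[0,0,0]],"twist":[[0,0,0],[0,0,0],[0,0,0],[0,0,0]]}'
```

```text
time: 22.05
eef_pos: [0.5107, -0.2397, 0.0349]
time: 22.95
eef_pos: [0.5098, -0.2391, 0.0333]
tcp_rot: [0.0, 0.81, 0.587, 0.0]
ft_force: [0.7, 0.0, -0.4]
grip_width: 0.0399
grip_force: 30.0
```

```bash

python3 -m pendant '{"linear":[[0,0,-0.5],[0,0,-1.5],[0,0,-3.5],[0,0,-6],[0,0,-8]],"twist":[[0,0,0],[0,0,0],[0,0,0],[0,0,0],[0,0,0]]}' >/dev/null
python3 -m pendant '{"linear":[[0,0,-2],[0,0,-3.5],[0,0,-4],[0,0,-4],[0,0,-4]],"twist":[[0,0,0],[0,0,0],[0,0,0],[0,0,0],[0,0,0]]}'
python3 plan.py .4703 .2532 .153 25.1 4
```

```text
time: 23.95
eef_pos: [0.5092, -0.2387, 0.1524]
tcp_rot: [-0.001, 0.81, 0.587, -0.0]
ft_force: [-0.3, 1.0, -1.5]
grip_width: 0.0396
grip_force: 30.0
shift [11.38 -4.76 -0.  ] twist [-0.    -0.    -0.189] | per fifth [ 2.28 -0.95 -0.  ] [-0.0001 -0.0001 -0.0378]
shift [ 1.207e+01 -2.540e+00 -1.000e-02] twist [-0.    -0.    -0.189] | per fifth [ 2.41 -0.51 -0.  ] [-0.0001 -0.0001 -0.0378]
shift [ 1.233e+01 -2.300e-01 -1.000e-02] twist [-0.    -0.    -0.189] | per fifth [ 2.47 -0.05 -0.  ] [-0.0001 -0.0001 -0.0378]
shift [ 1.216e+01  2.090e+00 -1.000e-02] twist [-0.    -0.    -0.189] | per fifth [ 2.43  0.42 -0.  ] [-0.0001 -0.0001 -0.0378]
```

```bash

python3 -m pendant '{"linear":[[1,-0.4,0],[3,-1.2,0],[5.7,-2.4,0],[8.5,-3.6,0],[11.4,-4.8,0]],"twist":[[0,0,-0.03],[0,0,-0.07],[0,0,-0.11],[0,0,-0.15],[0,0,-0.189]]}' >/dev/null
python3 -m pendant '{"linear":[[2.4,-0.5,0],[4.8,-1,0],[7.2,-1.5,0],[9.7,-2,0],[12.1,-2.5,0]],"twist":[[0,0,-0.04],[0,0,-0.08],[0,0,-0.11],[0,0,-0.15],[0,0,-0.189]]}' >/dev/null
python3 -m pendant '{"linear":[[2.5,0,0],[4.9,-0.1,0],[7.4,-0.1,0],[9.9,-0.2,0],[12.3,-0.2,0]],"twist":[[0,0,-0.04],[0,0,-0.08],[0,0,-0.11],[0,0,-0.15],[0,0,-0.189]]}' >/dev/null
python3 -m pendant '{"linear":[[3,0.5,0],[6.4,1.1,0],[9.4,1.6,0],[11.4,2,0],[12.2,2.1,0]],"twist":[[0,0,-0.04],[0,0,-0.08],[0,0,-0.12],[0,0,-0.16],[0,0,-0.189]]}' >/dev/null
python3 -m pendant '{"linear":[[0,0,0],[0,0,0]],"twist":[[0,0,0],[0,0,0]]}'
python3 plan.py .4703 .2532 .0335 25.1 1
```

```text
time: 26.15
eef_pos: [0.4707, 0.2529, 0.1529]
tcp_rot: [-0.0, 0.536, 0.844, -0.0]
ft_force: [-0.0, 0.1, -2.4]
grip_width: 0.0394
grip_force: 30.0
shift [ 4.000e-02 -1.000e-02  1.194e+01] twist [-0.001  0.     0.001] | per fifth [ 0.01 -0.    2.39] [-0.0002  0.      0.0001]
```

```bash

python3 -m pendant '{"linear":[[0,0,1],[0,0,3.5],[0,0,6],[0,0,8.5],[0,0,10]],"twist":[[0,0,0],[0,0,0],[0,0,0],[0,0,0],[0,0,0]]}' >/dev/null
python3 -m pendant '{"linear":[[0,0,0.5],[0,0,0.9],[0,0,1.3],[0,0,1.6],[0,0,1.7]],"twist":[[0,0,0],[0,0,0],[0,0,0],[0,0,0],[0,0,0]]}' >/dev/null
python3 -m pendant '{"linear":[[0,0,0.1],[0,0,0.15],[0,0,0.15],[0,0,0.15]],"twist":[[0,0,0],[0,0,0],[0,0,0],[0,0,0]]}'
```

```text
time: 27.55
eef_pos: [0.4711, 0.2535, 0.035]
tcp_rot: [0.0, 0.536, 0.844, 0.0]
ft_force: [-0.1, -0.0, -2.9]
grip_width: 0.0395
grip_force: 30.0
```

```bash

python3 -m pendant '{"linear":[[0,0,0.05],[0,0,0.1],[0,0,0.13],[0,0,0.13]],"twist":[[0,0,0],[0,0,0],[0,0,0],[0,0,0]]}'
python3 -m pendant '{"linear":[[0,0,0.05],[0,0,0.08],[0,0,0.08]],"twist":[[0,0,0],[0,0,0],[0,0,0]]}'
```

```text
time: 27.95
eef_pos: [0.471, 0.2535, 0.0335]
tcp_rot: [-0.0, 0.536, 0.844, -0.0]
ft_force: [-0.0, -0.0, -1.4]
grip_width: 0.0397
grip_force: 30.0
time: 28.25
eef_pos: [0.4711, 0.2535, 0.0333]
tcp_rot: [-0.0, 0.536, 0.844, -0.0]
ft_force: [-3.5, -0.4, 5.5]
grip_width: 0.0396
grip_force: 30.0
```

```bash

python3 -m pendant '{"linear":[[0,0,0],[0,0,0],[0,0,0],[0,0,0],[0,0,0]],"twist":[[0,0,0],[0,0,0],[0,0,0],[0,0,0],[0,0,0]]}' -1 >/dev/null
python3 -m pendant '{"linear":[[0,0,0],[0,0,0],[0,0,0]],"twist":[[0,0,0],[0,0,0],[0,0,0]]}'
python3 -m pendant '{"linear":[[0,0,-2],[0,0,-5],[0,0,-8],[0,0,-11],[0,0,-12]],"twist":[[0,0,0],[0,0,0],[0,0,0],[0,0,0],[0,0,0]]}' >/dev/null
python3 plan.py .485 -.3185 .153 -15.5 4
```

```text
time: 29.05
eef_pos: [0.4711, 0.2535, 0.0328]
tcp_rot: [0.0, 0.536, 0.844, 0.0]
ft_force: [-0.8, -0.1, -0.5]
grip_width: 0.0933
grip_force: 0.0
shift [-13.09  -5.81   0.06] twist [ 0.001 -0.     0.177] | per fifth [-2.62 -1.16  0.01] [ 0.0003 -0.0001  0.0355]
shift [-13.91  -3.41   0.07] twist [ 0.001 -0.     0.177] | per fifth [-2.78 -0.68  0.01] [ 0.0003 -0.0001  0.0355]
shift [-14.29  -0.9    0.08] twist [ 0.001 -0.     0.177] | per fifth [-2.86 -0.18  0.02] [ 0.0003 -0.0001  0.0355]
shift [-14.22   1.63   0.08] twist [ 0.001 -0.     0.177] | per fifth [-2.84  0.33  0.02] [ 0.0003 -0.0001  0.0355]
```

```bash

python3 -m pendant '{"linear":[[-2,-0.9,0],[-4.6,-2.1,0],[-7.4,-3.3,0],[-10.2,-4.5,0],[-13.1,-5.8,0]],"twist":[[0,0,0.03],[0,0,0.07],[0,0,0.1],[0,0,0.14],[0,0,0.177]]}' >/dev/null
python3 -m pendant '{"linear":[[-2.8,-0.7,0],[-5.6,-1.4,0],[-8.4,-2.1,0],[-11.1,-2.7,0],[-13.9,-3.4,0]],"twist":[[0,0,0.03],[0,0,0.07],[0,0,0.1],[0,0,0.14],[0,0,0.177]]}' >/dev/null
python3 -m pendant '{"linear":[[-2.9,-0.2,0],[-5.7,-0.4,0],[-8.6,-0.6,0],[-11.4,-0.7,0],[-14.3,-0.9,0]],"twist":[[0,0,0.03],[0,0,0.07],[0,0,0.1],[0,0,0.14],[0,0,0.177]]}' >/dev/null
python3 -m pendant '{"linear":[[-3.3,0.4,0],[-6.8,0.8,0],[-10.2,1.2,0],[-13.2,1.5,0],[-14.2,1.6,0]],"twist":[[0,0,0.03],[0,0,0.07],[0,0,0.1],[0,0,0.14],[0,0,0.177]]}' >/dev/null
python3 -m pendant '{"linear":[[0,0,0],[0,0,0]],"twist":[[0,0,0],[0,0,0]]}' | head -2
python3 -c "
from m import *
tops({'wrist':wristcam()})
c=read_camera('scene'); A=c['image'][100:250,60:390]; cv2.imwrite('pics/p3.png',cv2.resize(A,None,fx=2.4,fy=2.4,interpolation=3)[:,:,::-1])"
python3 plan.py .4847 -.3185 .04 -15.5 1
```

```text
time: 31.75
eef_pos: [0.4832, -0.3177, 0.152]
slim wrist few 0
low wrist few 0
round wrist few 0
tall wrist 1865 nom [ 0.4892 -0.3188] rect [ 484.4 -318.7] [40.8 39.8] 74.6 z 0.0952
shift [-0.07  0.16 11.24] twist [-0.001 -0.001  0.003] | per fifth [-0.01  0.03  2.25] [-0.0001 -0.0001  0.0007]
```

View pics/p3.png

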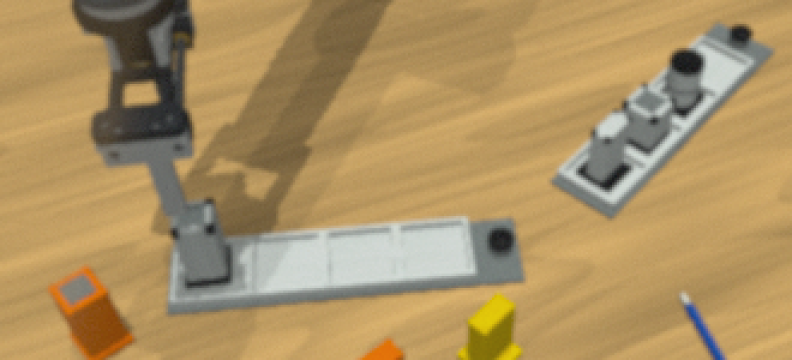

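Round is upright in the third tray at (687,80). The gripper is over the grey tall case at (203,245), and the orange look-alike at (88,310) is clear of it. Now I pick up tall.

```bash

python3 -m pendant '{"linear":[[-0.07,0.12,2],[-0.07,0.12,5],[-0.07,0.12,8],[-0.07,0.12,10],[-0.07,0.12,11.2]],"twist":[[0,0,0],[0,0,0],[0,0,0],[0,0,0],[0,0,0]]}' >/dev/null
python3 -m pendant '{"linear":[[0,0,0],[0,0,0],[0,0,0],[0,0,0]],"twist":[[0,0,0],[0,0,0],[0,0,0],[0,0,0]]}' |head -2
python3 -m pendant '{"linear":[[0,0,0],[0,0,0],[0,0,0],[0,0,0],[0,0,0]],"twist":[[0,0,0],[0,0,0],[0,0,0],[0,0,0],[0,0,0]]}' 1 30 >/dev/null
python3 -m pendant '{"linear":[[0,0,0],[0,0,0],[0,0,0],[0,0,0]],"twist":[[0,0,0],[0,0,0],[0,0,0],[0,0,0]]}'
python3 -m pendant '{"linear":[[0,0,-0.5],[0,0,-1.5],[0,0,-3.5],[0,0,-6],[0,0,-8]],"twist":[[0,0,0],[0,0,0],[0,0,0],[0,0,0],[0,0,0]]}' >/dev/null
python3 -m pendant '{"linear":[[0,0,-2],[0,0,-3.5],[0,0,-4],[0,0,-4],[0,0,-4]],"twist":[[0,0,0],[0,0,0],[0,0,0],[0,0,0],[0,0,0]]}'
python3 plan.py .4380 .3220 .16 25.1 5
```

```text
time: 32.75
eef_pos: [0.4851, -0.3206, 0.0422]
time: 33.65
eef_pos: [0.4844, -0.3199, 0.0407]
tcp_rot: [0.0, 0.796, 0.606, 0.0]
ft_force: [0.8, -1.1, -0.3]
grip_width: 0.0399
grip_force: 30.0
time: 34.65
eef_pos: [0.4839, -0.3194, 0.1597]
tcp_rot: [-0.001, 0.796, 0.606, -0.0]
ft_force: [0.8, 0.1, -2.4]
grip_width: 0.0399
grip_force: 30.0
shift [ 1.212e+01 -4.290e+00  1.000e-02] twist [-0.    -0.    -0.141] | per fifth [ 2.42 -0.86  0.  ] [-0.     -0.0001 -0.0283]
shift [ 1.261e+01 -2.540e+00  1.000e-02] twist [-0.    -0.    -0.141] | per fifth [ 2.52 -0.51  0.  ] [-0.     -0.0001 -0.0283]
shift [12.84 -0.74  0.  ] twist [-0.    -0.    -0.141] | per fifth [ 2.57 -0.15  0.  ] [-0.     -0.0001 -0.0283]
shift [12.82  1.08 -0.  ] twist [-0.    -0.    -0.141] | per fifth [ 2.56  0.22 -0.  ] [-0.     -0.0001 -0.0283]
shift [12.54  2.87 -0.  ] twist [-0.    -0.    -0.141] | per fifth [ 2.51  0.57 -0.  ] [-0.     -0.0001 -0.0283]
```

```bash

python3 -m pendant '{"linear":[[1,-0.4,0],[3.2,-1.1,0],[6,-2.1,0],[9,-3.2,0],[12.1,-4.3,0]],"twist":[[0,0,-0.02],[0,0,-0.05],[0,0,-0.08],[0,0,-0.11],[0,0,-0.141]]}' >/dev/null
python3 -m pendant '{"linear":[[2.5,-0.5,0],[5,-1,0],[7.6,-1.5,0],[10.1,-2,0],[12.6,-2.5,0]],"twist":[[0,0,-0.03],[0,0,-0.06],[0,0,-0.09],[0,0,-0.11],[0,0,-0.141]]}' >/dev/null
python3 -m pendant '{"linear":[[2.6,-0.1,0],[5.1,-0.3,0],[7.7,-0.4,0],[10.3,-0.6,0],[12.8,-0.7,0]],"twist":[[0,0,-0.03],[0,0,-0.06],[0,0,-0.09],[0,0,-0.11],[0,0,-0.141]]}' >/dev/null
python3 -m pendant '{"linear":[[2.6,0.2,0],[5.1,0.4,0],[7.7,0.7,0],[10.3,0.9,0],[12.8,1.1,0]],"twist":[[0,0,-0.03],[0,0,-0.06],[0,0,-0.09],[0,0,-0.11],[0,0,-0.141]]}' >/dev/null
python3 -m pendant '{"linear":[[3.2,0.7,0],[6.6,1.5,0],[9.7,2.2,0],[11.8,2.7,0],[12.5,2.9,0]],"twist":[[0,0,-0.03],[0,0,-0.06],[0,0,-0.09],[0,0,-0.12],[0,0,-0.141]]}' >/dev/null
python3 -m pendant '{"linear":[[0,0,0],[0,0,0]],"twist":[[0,0,0],[0,0,0]]}'
python3 plan.py .4380 .3220 .041 25.1 1
```

```text
time: 37.35
eef_pos: [0.44, 0.3197, 0.1602]
tcp_rot: [-0.0, 0.538, 0.843, -0.001]
ft_force: [0.2, 0.0, -2.8]
grip_width: 0.0401
grip_force: 30.0
shift [ 0.3  -0.07 11.92] twist [-0.001  0.    -0.002] | per fifth [ 0.06 -0.01  2.38] [-0.0002  0.0001 -0.0005]
```

```bash

python3 -m pendant '{"linear":[[0.2,-0.1,1],[0.25,-0.1,3.5],[0.25,-0.1,6],[0.25,-0.1,8.5],[0.25,-0.1,10]],"twist":[[0,0,0],[0,0,0],[0,0,0],[0,0,0],[0,0,0]]}' >/dev/null
python3 -m pendant '{"linear":[[0,0,0.5],[0,0,0.9],[0,0,1.3],[0,0,1.6],[0,0,1.7]],"twist":[[0,0,0],[0,0,0],[0,0,0],[0,0,0],[0,0,0]]}' >/dev/null
python3 -m pendant '{"linear":[[0,0,0.1],[0,0,0.12],[0,0,0.12],[0,0,0.12]],"twist":[[0,0,0],[0,0,0],[0,0,0],[0,0,0]]}'
```

```text
time: 38.75
eef_pos: [0.4385, 0.3223, 0.0427]
tcp_rot: [0.0, 0.537, 0.843, 0.0]
ft_force: [0.1, 1.1, -2.0]
grip_width: 0.04
grip_force: 30.0
```

```bash

python3 -m pendant '{"linear":[[0,0,0.05],[0,0,0.1],[0,0,0.15],[0,0,0.15]],"twist":[[0,0,0],[0,0,0],[0,0,0],[0,0,0]]}'
python3 -m pendant '{"linear":[[0,0,0.05],[0,0,0.08],[0,0,0.08]],"twist":[[0,0,0],[0,0,0],[0,0,0]]}'
```

```text
time: 39.15
eef_pos: [0.4383, 0.3222, 0.0409]
tcp_rot: [-0.0, 0.537, 0.843, -0.0]
ft_force: [0.2, 0.5, -3.2]
grip_width: 0.0396
grip_force: 30.0
time: 39.45
eef_pos: [0.4385, 0.3223, 0.0407]
tcp_rot: [-0.0, 0.537, 0.843, -0.0]
ft_force: [-2.1, -0.8, 3.0]
grip_width: 0.0397
grip_force: 30.0
```

Tall is in contact with the tray floor. I release, rise well clear and check the result.

```bash

python3 -m pendant '{"linear":[[0,0,0],[0,0,0],[0,0,0],[0,0,0],[0,0,0]],"twist":[[0,0,0],[0,0,0],[0,0,0],[0,0,0],[0,0,0]]}' -1 >/dev/null
python3 -m pendant '{"linear":[[0,0,0],[0,0,0],[0,0,0]],"twist":[[0,0,0],[0,0,0],[0,0,0]]}' | tail -2
python3 -m pendant '{"linear":[[0,0,-1.5],[0,0,-4],[0,0,-7],[0,0,-10],[0,0,-13]],"twist":[[0,0,0],[0,0,0],[0,0,0],[0,0,0],[0,0,0]]}' >/dev/null
python3 -m pendant '{"linear":[[-1,0,-2],[-4,0,-3],[-8,0,-4],[-11,0,-4],[-12,0,-4]],"twist":[[0,0,0],[0,0,0],[0,0,0],[0,0,0],[0,0,0]]}' 
python3 -m pendant '{"linear":[[0,0,0],[0,0,0]],"twist":[[0,0,0],[0,0,0]]}' >/dev/null
python3 -c "
from m import *
c=read_camera('scene'); t=read_camera('top'); tops({'wrist':wristcam(),'scene':c,'top':t},EO,ED,-1); A=cv2.resize(c['image'][95:235,100:400],None,fx=2.6,fy=2.6,interpolation=3); cv2.imwrite('pics/end.png',A[:,:,::-1])"
```

```text
grip_width: 0.094
grip_force: 0.0
time: 41.25
eef_pos: [0.4903, 0.2116, 0.2119]
tcp_rot: [0.001, 0.539, 0.843, 0.001]
ft_force: [-1.1, 0.8, -0.6]
grip_width: 0.0939
grip_force: 0.0
slim wrist 362 nom [0.5348 0.1156] rect [530.  124.2] [21.6 26.9] 25.0 z 0.0846
slim scene 125 nom [0.5348 0.1156] rect [536.  113.4] [23.4 46. ] 24.4 z 0.0836
slim top 188 nom [0.5348 0.1156] rect [534.8 117.5] [22.6 44.3] 26.1 z 0.0847
low wrist 1170 nom [0.5025 0.1844] rect [502.6 185.2] [44.2 44.8] 24.5 z 0.0652
low scene 215 nom [0.5025 0.1844] rect [504.6 182.8] [45.1 47.3] 24.5 z 0.0639
low top 365 nom [0.5025 0.1844] rect [504.  186.4] [45.1 44.3] 25.0 z 0.0654
round wrist 909 nom [0.4703 0.2532] rect [470.8 253.9] [38.5 38.2] 24.7 z 0.075
round scene 128 nom [0.4703 0.2532] rect [472.  251.8] [40.5 37.5] 2.0 z 0.0736
round top 6 nom [0.4703 0.2532] rect [482.5 250.7] [17.3  8.7] 68.5 z 0.0735
tall wrist 1671 nom [0.438 0.322] rect [437.7 323.2] [40.6 40.9] 24.9 z 0.0951
tall scene 148 nom [0.438 0.322] rect [438.4 321.7] [40.3 42.8] 23.9 z 0.0938
tall top 6 nom [0.438 0.322] rect [454.6 335.8] [2.4 8.2] 1.2 z 0.0947
```

View pics/end.png

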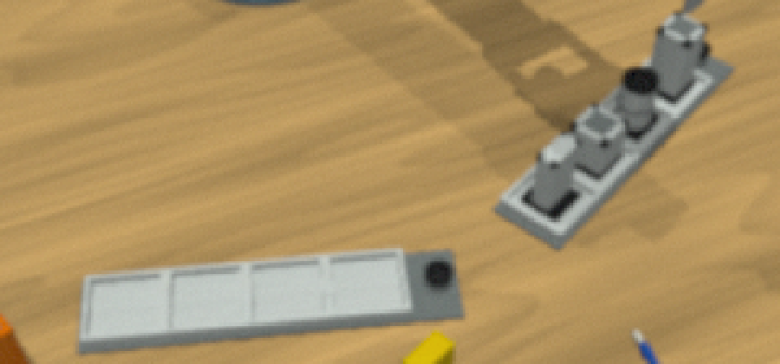

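All four stand upright and centred in their trays, at the heights expected for seated feet. From the knob end of the rack they are tall (680,50), round (637,95), low (600,135) and slim (553,175). The full rack is empty and the gripper is clear, so I hand in.

```bash
python3 -c "
from rig import close_job
print(close_job())"
```

```text
the job is handed in; nothing more can be done
None
```

All four containers now stand upright in the other rack in reverse order (tall, round, low, slim counted from its knob), and the job was handed in at about 41 s of the 101 s allowed; no verdict was returned.

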